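# Feel for the full post tin and tip it out

### The job

One of the three closed tins on the tipping rack is full, with three steel posts in it; the other two, which look the same, hold one post each. Tilt the tins a little by their push bars to feel which is the full one, without spilling any, then tip that tin alone until all three posts have rolled into the pan in front of it, and let it back down to rest. Keep the other tins' posts inside, and leave the bottle, clamp, filter frame and post holder as they stand.

Things in the scene. Friction and masses are not known exactly. Their poses are not given: they have to be found in the camera images.
- rack: Tipping rack, 250 x 318 mm, immovable. Origin: on the work surface, straight below the middle of the tins' common hinge line. x points from the tins to the pans (roughly away from the robot), y along the row of tins, z up. Tins at y = +100 (left), 0 (mid), -100 (right) mm reach back to x = -107 mm; the open pans lie from x = +10 to +130 mm.
- hinge_mid (a point): Middle of the hinge line of all three tins: parallel to the rack's y, 60 mm above the work surface, at the rack's x = 0. Tins are closed, opaque, aluminium, 100 x 76 x 52 mm, about 0.25 kg empty, with a loose flap over the mouth that faces the pan. Let go at any tilt, an empty tin falls back to rest by itself. Posts: steel rods 28 x 62 mm, 0.30 kg each, lying crosswise, so they roll.
- tin_left (a joint): Tilt of the left (the robot's left, +y of the rack) tin in rad: 0 at rest (leaning back 0.14, away from its mouth), growing as it tips forward towards its pan; stop at 1.5. Posts rest at its back; from about 0.15 to 0.3 they roll forward to a 6.5 mm lip that holds them; beyond about 1.0 to 1.2 they roll out through the flap. Tilts up to 0.3 at 0.15 rad/s or slower spill nothing; a quick tilt can throw a post over the lip.
- bar_left (a point): Centre of the left tin's push bar: level round bar, 12 mm thick, 60 mm long along the rack's y, moving with the tin. At rest 76 mm behind (-x) and 110 mm above the hinge line; radius 134 mm about it. Free space behind and above, 60 mm below to the roof. Held by a level push to +x near tilt 0.3 the full tin resists with about 4.5 to 6 N, one with a single post about 0.6 to 2 N.
- pan_left (a joint): How far the sprung pan in front of the left tin has sunk, in m: 0 empty, about 0.002 with one post in it, 0.004 with two, 0.0065 with three.
- tin_mid (a joint): Tilt of the middle tin in rad: 0 at rest (leaning back 0.14, away from its mouth), growing as it tips forward towards its pan; stop at 1.5. Posts rest at its back; from about 0.15 to 0.3 they roll forward to a 6.5 mm lip that holds them; beyond about 1.0 to 1.2 they roll out through the flap. Tilts up to 0.3 at 0.15 rad/s or slower spill nothing; a quick tilt can throw a post over the lip.
- bar_mid (a point): Centre of the mid tin's push bar: level round bar, 12 mm thick, 60 mm long along the rack's y, moving with the tin. At rest 76 mm behind (-x) and 110 mm above the hinge line; radius 134 mm about it. Free space behind and above, 60 mm below to the roof. Held by a level push to +x near tilt 0.3 the full tin resists with about 4.5 to 6 N, one with a single post about 0.6 to 2 N.
- pan_mid (a joint): How far the sprung pan in front of the mid tin has sunk, in m: 0 empty, about 0.002 with one post in it, 0.004 with two, 0.0065 with three.
- tin_right (a joint): Tilt of the right (-y of the rack) tin in rad: 0 at rest (leaning back 0.14, away from its mouth), growing as it tips forward towards its pan; stop at 1.5. Posts rest at its back; from about 0.15 to 0.3 they roll forward to a 6.5 mm lip that holds them; beyond about 1.0 to 1.2 they roll out through the flap. Tilts up to 0.3 at 0.15 rad/s or slower spill nothing; a quick tilt can throw a post over the lip.
- bar_right (a point): Centre of the right tin's push bar: level round bar, 12 mm thick, 60 mm long along the rack's y, moving with the tin. At rest 76 mm behind (-x) and 110 mm above the hinge line; radius 134 mm about it. Free space behind and above, 60 mm below to the roof. Held by a level push to +x near tilt 0.3 the full tin resists with about 4.5 to 6 N, one with a single post about 0.6 to 2 N.
- pan_right (a joint): How far the sprung pan in front of the right tin has sunk, in m: 0 empty, about 0.002 with one post in it, 0.004 with two, 0.0065 with three.
- eye_dropper_bottle: Amber dropper bottle, 32 mm wide and 105 mm tall, a bystander standing loose between rack and robot; origin at the centre of its underside.
- base_clamp: Aluminium table clamp, 26 x 75 x 17 mm, a bystander standing loose between rack and robot; origin at the centre of its underside.
- filter_frame_0: Black square filter frame lying flat, 50 x 50 x 9 mm, a bystander standing loose between rack and robot; origin at the centre of its underside.
- post_holder_0: Metallic post holder with a post and side screw, 25 x 41 x 95 mm, upright, a bystander standing loose between rack and robot; origin at the centre of its underside.

How it is judged:
By the outcome, as a careful person would: the job done as asked, in the order asked, and still so for the second after the job is handed in, with the robot touching nothing.
It also fails if it takes over 72 s, if anything falls off the work surface, if the arm or the gripper's body presses on something with over 40 N, if the wrist force passes 120 N, or if a joint passes its speed limit or range.

### The arm

A 6-joint arm with a two-finger parallel gripper is mounted at the origin on a cart in front of the work surface, level with it; the furniture and walls round the work are solid. World frame = base frame: x ahead of the robot, y to its left, z up, the work surface at z = 0. Lengths are in mm, angles in rad, forces in N, time in s.
With the tool pointing down it reaches from about 325 to 775 mm from the base axis. Payload 5.5 kg.
Tool frame: the origin (TCP) lies at the very end of the fingers, on their centre line; the grasp point (between the pads) lies 19 mm behind it; z points along the fingers, y is the line along which they close (so a half turn about z gives the same grasp; the last joint's range is limited). The gripper opens to 85 mm and grips with 20 to 120 N. Pads are 22 mm wide; open, the fingers measure 114 mm over their backs; the gripper's body (76 mm by 85 mm) begins 54 mm behind the grasp point. The pads swing forward as they close: fully open they stand 13 mm farther back than shut.
Start: joints at [-1.197, 0.091, 1.231, -0, 1.82, -0.057], TCP at [250.56, -545.194, 231.275] pointing down, gripper open.
Joint ranges: [-2.87, 2.87], [-0.86, 2.18], [0.17, 2.46], [-1.51, 4.65], [0.06, 2.69], [-2.65, 2.65]. Speed limits (rad/s): [2.57, 2.57, 3.01, 3.14, 3.14, 3.14].

### API

Orientations are given as a rotation vector (axis times angle).
In Python, from rig import env, eyes, finder gives the robot as it stands.
- The arm moves only by the shell command python3 -m jog 'ROWS' [FORCE]. ROWS is JSON, a list of rows, each a list of 3 entries, a list of its own where there are three numbers: the closure, from 0 (fully open) to 1 (shut), then the shift along the world's x, y, z in m, then the turn, a rotation vector about the world's x, y, z in degrees. A call has exactly 5 rows; each row shifts and turns the commanded pose from where the row before left it; what a row does not reach is not made up. A row lasts 1/10 s, in which the tool goes at most 50 mm and 8.59 degrees, less where a joint would pass 70% of its speed; a pose out of reach is approached as far as the arm can. A call with a gripper value outside its range is refused whole. The fingers move at their own pace and stop on an object; FORCE is the grip in N (left out, the last holds). Time passes only in rows, so rows that do not move let the fingers close, or fill a call up. It gives the time, the measured TCP pose, the force, the opening and the grip force at its end, in the units of the state.
- env.observe(): the state, without advancing time (a new reading comes with each control period).
- eyes.read_camera(name): name is "scene" or "top" or "wrist"; returns a dict with "pixels" (420x560x3 uint8, blue, green, red), "intrinsics" (3x3 intrinsics, pixels), "R" (3x3) and "t" (3): a world point X has camera coordinates R X + t; the wrist camera has in their place "mount" (4x4, takes a point from camera to tool coordinates, whose origin is the TCP and whose axes are the flange's). Camera axes: x right, y down, z forward; pixel columns grow to the right and rows downward; lengths in mm; the calibration is good to about 2 mm. A picture is of the moment at which its call begins: read the wrist's pose just before it. There is no depth.
- env.sign_off(): hands the job in; it is judged then, once.
Trained networks look in the newest picture that a camera, given by its name, has taken for a name from the list of things; names that differ only in an ending like _2 or _b are one class to them, and where a whole thing is asked for, a point or a joint stands for the part that bears it (a point fixed in the world has none). Each returns a list of dicts, best first, with "score" (0 to 1); they miss things now and then, are a little off and sometimes report something else, mostly with a low value. They report only what shows in the picture. A call takes as long as a camera call.
- finder.trace(camera, thing): "mask" (420x560 bool, what is visible of it) and "location" ([column, row] in pixels, amid what is visible of it).
The state is a dict: "clock": time; "joint_pos": joint angles; "qd": joint speeds; "joint_efforts": joint torques, N m; "ee_pos": TCP position; "ee_rot": TCP orientation; "ft_force": force on the tool from outside, world axes, zero at the start; "ft_torque": the same for the moment, N m; "gripper_width": finger opening in mm; "finger_force": force on a finger pad.
Only numpy, scipy, OpenCV 4.12 (cv2) and the standard library are available. Lean on these libraries where they do the work, as an engineer would, in place of code of your own. Each camera call takes 0.05 s, during which the arm holds its last target. There are 200 camera calls.

## Working session

There is one attempt and no reset: what is moved stays moved. The work goes in short steps, Python scripts to look and compute and a shell command to move; the robot and the scene stay as the last step left them, time stands still between calls to the robot, and variables do not carry over. Pictures are saved under pics/ and viewed, at most 10 in all, crops included, and the job is handed in when it is done.

```bash
mkdir -p pics; ls
cat > h.py <<'E'
import numpy as np, cv2
from rig import env, eyes, finder
def snap(c,n):
    d=eyes.read_camera(c); cv2.imwrite(f'pics/{n}.png',d['pixels']); return d
def ray(d,px):
    K=np.array(d['intrinsics']);R=np.array(d['R']);t=np.array(d['t'])
    v=R.T@np.linalg.solve(K,[px[0],px[1],1]);return -R.T@t,v
def atz(d,px,z):
    o,v=ray(d,px);return o+v*(z-o[2])/v[2]
def proj(d,X):
    K=np.array(d['intrinsics']);p=K@(np.array(d['R'])@X+np.array(d['t']));return p[:2]/p[2]
E
python3 - <<'E'
from h import *
np.set_printoptions(precision=1,suppress=True)
for c in ['top','scene']:
    d=snap(c,c+'1')
    print(c,ray(d,[280,210]))
    for n in ['rack','bar_left','bar_mid','bar_right','tin_left','pan_left','eye_dropper_bottle','base_clamp','filter_frame_0','post_holder_0']:
        for r in finder.trace(c,n)[:3]:
            z=170 if 'bar' in n else 0
            print(n,round(r['score'],2),np.array(r['location']),r['mask'].sum(),atz(d,r['location'],z))
print(env.observe())
E
```

```text
pics
top (array([297. , -79.9, 946. ]), array([ 0.2,  0. , -1. ]))
rack 0.74 [291.4 187.8] 20663 [569.1 -82.4   0. ]
bar_left 0.72 [231.8 202.4] 2710 [491.1  13.7 170. ]
bar_left 0.45 [341.2 218.3] 2789 [ 473.  -164.3  170. ]
bar_mid 0.85 [285.1 206.6] 2636 [488.1 -73.1 170. ]
bar_right 0.93 [342.7 216.5] 2751 [ 476.1 -166.6  170. ]
tin_left 0.73 [232.4 204.2] 2811 [530.   32.8   0. ]
pan_left 0.77 [239.6 146.1] 2604 [652.2  26.7   0. ]
eye_dropper_bottle 0.69 [179.6 289.4] 341 [358.3 121.6   0. ]
base_clamp 0.64 [341.3 217.3] 2669 [ 513.6 -182.9    0. ]
base_clamp 0.62 [240.4 289.5] 482 [363.7   5.9   0. ]
filter_frame_0 0.9 [318.5 300.1] 752 [ 350.8 -143.2    0. ]
filter_frame_0 0.71 [230.  203.7] 2814 [530.8  37.6   0. ]
filter_frame_0 0.41 [345.5 156.4] 2686 [ 640.1 -188.7    0. ]
post_holder_0 0.85 [373.3 301.5] 279 [ 353.2 -246.9    0. ]
post_holder_0 0.39 [340.9 216.8] 2705 [ 514.5 -182.1    0. ]
scene (array([558.5, 631.9, 593.5]), array([-0.1, -0.8, -0.6]))
rack 0.55 [220.  246.7] 13623 [563.7 -85.5   0. ]
rack 0.45 [313.9 265. ] 361 [372.6   8.8   0. ]
bar_left 0.65 [248.6 
[... 405 characters left out ...]
   0. ]
base_clamp 0.91 [313.8 263.9] 354 [372.    5.5   0. ]
filter_frame_0 0.58 [304.6 217.9] 329 [ 353.8 -158.6    0. ]
post_holder_0 0.72 [296.7 184.1] 269 [ 339.5 -316.4    0. ]
post_holder_0 0.63 [241.7 207.8] 1264 [ 500.4 -228.8    0. ]
post_holder_0 0.58 [187.3 209.8] 1206 [ 636.3 -244.1    0. ]
{'clock': 1.1, 'joint_pos': array([-1.2,  0.1,  1.2, -0. ,  1.8, -0.1]), 'qd': array([ 0., -0., -0., -0., -0., -0.]), 'joint_efforts': array([  0. , -45.8, -41.8,   0. ,   0. ,   0. ]), 'ee_pos': array([ 250.6, -545.2,  231.3]), 'ee_rot': array([ 3.1,  0.7, -0. ]), 'ft_force': array([ 0. , -0. ,  0.3]), 'ft_torque': array([0., 0., 0.]), 'finger_force': 0.0, 'gripper_width': 85.19292815447893}
```

View pictures.

```bash
python3 -c "
import cv2
i=cv2.imread('pics/top1.png');cv2.imwrite('pics/topc.png',cv2.resize(i[110:340,140:410],None,fx=2.6,fy=2.6,interpolation=2))
i=cv2.imread('pics/scene1.png');cv2.imwrite('pics/scenec.png',cv2.resize(i[130:350,110:390],None,fx=2.7,fy=2.7,interpolation=2))"
```

```text
(no output)
```

View pics/topc.png

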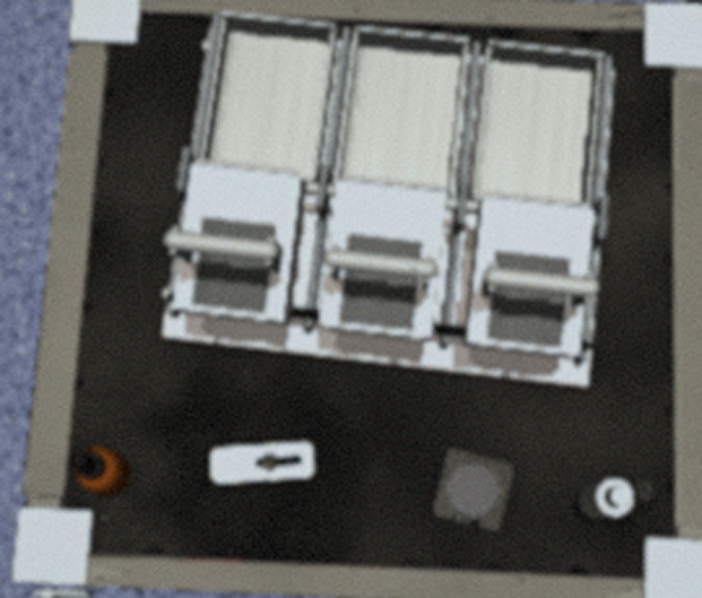

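View pics/scenec.png

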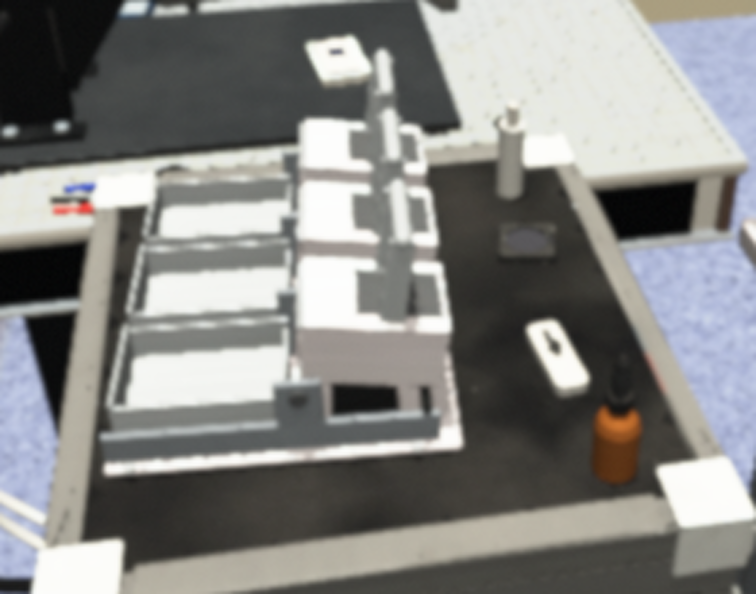

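The top crop shows the three bars with centres at about (222,244), (382,263) and (542,281) in crop pixels. The bystanders stand in a row near the robot side. The scene crop agrees.

Run:
```python
from h import *
np.set_printoptions(precision=1,suppress=True)
d=eyes.read_camera('top');s=eyes.read_camera('scene')
P=[]
for n,(u,v) in dict(left=(222,244),mid=(382,263),right=(542,281)).items():
    X=atz(d,[140+u/2.6,110+v/2.6],170);P.append(X);q=proj(s,X);print(n,X,'scene crop',(q-[110,130])*2.7)
v=P[0]-P[2];a=np.arctan2(-v[0],v[1]);print('len',np.linalg.norm(v),'yaw',np.degrees(a))
# other: base plate back corners z~5
A=atz(d,[140+163/2.6,110+338/2.6],5);B=atz(d,[140+588/2.6,110+385/2.6],5);w=A-B;print(A,B,np.linalg.norm(w),np.degrees(np.arctan2(-w[0],w[1])))
ux=np.array([np.cos(a),np.sin(a),0]);uy=np.array([-ux[1],ux[0],0]);print('hinge',np.mean(P,0)+76*ux-[0,0,110],'ux',ux)
```

```text
left [488.2  24.  170. ] scene crop [399.7 210.9]
mid [480.7 -76.4 170. ] scene crop [391.4 134. ]
right [ 473.9 -176.   170. ] scene crop [383.9  71.5]
len 200.439157653839 yaw -4.0862418702691095
[454.7  84.7   5. ] [ 434.5 -231.7    5. ] 317.04913138913406 -3.6638072306055296
hinge [556.7 -81.5  60. ] ux [ 1.  -0.1  0. ]
```

```bash
python3 -m jog '[[1,[0.018,0.037,0],[0,0,6]],[1,[0.018,0.037,0],[0,0,6]],[1,[0.018,0.037,0],[0,0,6]],[1,[0.018,0.037,0],[0,0,6]],[1,[0.018,0.037,0],[0,0,6]]]' 40 && python3 -m jog '[[1,[0.018,0.037,0],[0,0,6]],[1,[0.018,0.037,0],[0,0,6]],[1,[0.018,0.037,0],[0,0,6]],[1,[0.018,0.037,0],[0,0,6]],[1,[0.018,0.037,0],[0,0,6]]]'
python3 - <<'E'
from h import *
from scipy.spatial.transform import Rotation as R
o=env.observe();M=R.from_rotvec(o['ee_rot']).as_matrix();print(o['ee_pos'],o['ft_force'],np.degrees(np.arctan2(M[1,1],M[0,1])),M[:,2])
E
```

```text
clock: 1.7
ee_pos: [341.0, -358.7, 231.4]
ee_rot: [2.787, 1.448, 0.0]
ft_force: [0.4, -0.8, -0.1]
gripper_width: 12.2
finger_force: 0.0
clock: 2.2
ee_pos: [431.0, -173.6, 231.6]
ee_rot: [2.317, 2.12, 0.001]
ft_force: [0.4, -0.2, 0.5]
gripper_width: -0.1
finger_force: 0.0
[ 431.00157153 -173.60895082  231.56463959] [ 0.41428143 -0.18450287  0.54625317] -5.078445768760374 [ 7.76298275e-04 -3.55926459e-04 -9.99999635e-01]
```

```bash
python3 -m jog '[[1,[0,0,-0.04],[0,0,1]],[1,[0,0,-0.04],[0,0,0]],[1,[0.005,0,0],[0,0,0]],[1,[0.005,0,0],[0,0,0]],[1,[0.003,0,0],[0,0,0]]]' && python3 -m jog '[[1,[0.0014,-0.0001,0],[0,0,0]],[1,[0.0014,-0.0001,0],[0,0,0]],[1,[0.0014,-0.0001,0],[0,0,0]],[1,[0.0014,-0.0001,0],[0,0,0]],[1,[0.0014,-0.0001,0],[0,0,0]]]' && python3 -m jog '[[1,[0.0014,-0.0001,0],[0,0,0]],[1,[0.0014,-0.0001,0],[0,0,0]],[1,[0.0014,-0.0001,0],[0,0,0]],[1,[0.0014,-0.0001,0],[0,0,0]],[1,[0.0014,-0.0001,0],[0,0,0]]]'
```

```text
clock: 2.7
ee_pos: [445.2, -176.0, 154.5]
ee_rot: [2.301, 2.133, 0.003]
ft_force: [0.7, 0.2, 0.2]
gripper_width: 0.1
finger_force: 0.0
clock: 3.2
ee_pos: [450.7, -175.8, 151.4]
ee_rot: [2.304, 2.136, 0.0]
ft_force: [-0.3, -0.1, 1.0]
gripper_width: 0.1
finger_force: 0.0
clock: 3.7
ee_pos: [455.7, -176.1, 151.9]
ee_rot: [-2.302, -2.133, 0.005]
ft_force: [-13.0, 1.9, 9.5]
gripper_width: 0.0
finger_force: 6.7
```

```bash
python3 -m jog '[[1,[0.0014,-0.0001,0.0009],[0,0,0]],[1,[0.0014,-0.0001,0.0009],[0,0,0]],[1,[0.0014,-0.0001,0.0009],[0,0,0]],[1,[0.0014,-0.0001,0.0009],[0,0,0]],[1,[0.0014,-0.0001,0.0009],[0,0,0]]]' && python3 -m jog '[[1,[0.0014,-0.0001,0.0008],[0,0,0]],[1,[0.0014,-0.0001,0.0008],[0,0,0]],[1,[0.0014,-0.0001,0.0008],[0,0,0]],[1,[0.0014,-0.0001,0.0008],[0,0,0]],[1,[0.0014,-0.0001,0.0008],[0,0,0]]]' && python3 -m jog '[[1,[0.0014,-0.0001,0.0006],[0,0,0]],[1,[0.0014,-0.0001,0.0006],[0,0,0]],[1,[0.0014,-0.0001,0.0006],[0,0,0]],[1,[0.0014,-0.0001,0.0006],[0,0,0]],[1,[0.0014,-0.0001,0.0006],[0,0,0]]]' && python3 -m jog '[[1,[0.0014,-0.0001,0.0005],[0,0,0]],[1,[0.0014,-0.0001,0.0005],[0,0,0]],[1,[0.0014,-0.0001,0.0005],[0,0,0]],[1,[0.0014,-0.0001,0.0005],[0,0,0]],[1,[0.0014,-0.0001,0.0005],[0,0,0]]]' && python3 -m jog '[[1,[0,0,0],[0,0,0]],[1,[0,0,0],[0,0,0]],[1,[0,0,0],[0,0,0]],[1,[0,0,0],[0,0,0]],[1,[0,0,0],[0,0,0]]]' |grep -E 'pos|ft'
```

```text
clock: 4.2
ee_pos: [463.0, -176.6, 156.9]
ee_rot: [-2.302, -2.134, 0.004]
ft_force: [-10.7, 1.6, 8.2]
gripper_width: -0.0
finger_force: 5.4
clock: 4.7
ee_pos: [470.2, -177.1, 161.2]
ee_rot: [-2.303, -2.135, 0.003]
ft_force: [-10.3, 1.6, 8.9]
gripper_width: 0.1
finger_force: 5.1
clock: 5.2
ee_pos: [477.5, -177.8, 164.3]
ee_rot: [-2.303, -2.135, 0.003]
ft_force: [-7.9, 1.2, 7.8]
gripper_width: 0.2
finger_force: 4.6
clock: 5.7
ee_pos: [484.8, -178.4, 166.4]
ee_rot: [-2.304, -2.135, 0.002]
ft_force: [-7.4, -0.6, 5.5]
gripper_width: 0.1
finger_force: 3.2
ee_pos: [484.8, -178.4, 166.3]
ft_force: [-6.5, 0.0, 5.2]
```

```bash
python3 -m jog '[[1,[-0.002,0.0001,-0.0007],[0,0,0]],[1,[-0.002,0.0001,-0.0007],[0,0,0]],[1,[-0.002,0.0001,-0.0007],[0,0,0]],[1,[-0.002,0.0001,-0.0007],[0,0,0]],[1,[-0.002,0.0001,-0.0007],[0,0,0]]]' && python3 -m jog '[[1,[-0.0025,0.0001,-0.0013],[0,0,0]],[1,[-0.0025,0.0001,-0.0013],[0,0,0]],[1,[-0.0025,0.0001,-0.0013],[0,0,0]],[1,[-0.0025,0.0001,-0.0013],[0,0,0]],[1,[-0.0025,0.0001,-0.0013],[0,0,0]]]' && python3 -m jog '[[1,[-0.003,0.0001,-0.0017],[0,0,0]],[1,[-0.003,0.0001,-0.0017],[0,0,0]],[1,[-0.003,0.0001,-0.0017],[0,0,0]],[1,[-0.005,0,0],[0,0,0]],[1,[-0.005,0,0],[0,0,0]]]' && python3 -m jog '[[1,[0,0.025,0],[0,0,0]],[1,[0,0.035,0],[0,0,0]],[1,[0,0.025,0],[0,0,0]],[1,[0,0.015,0],[0,0,0]],[1,[0.004,0,0],[0,0,0]]]'
```

```text
clock: 6.7
ee_pos: [474.5, -177.7, 161.8]
ee_rot: [-2.303, -2.135, 0.002]
ft_force: [-5.2, 1.3, 0.9]
gripper_width: -0.1
finger_force: 2.4
clock: 7.2
ee_pos: [462.1, -176.8, 154.7]
ee_rot: [-2.302, -2.135, 0.002]
ft_force: [-4.3, 1.4, -0.5]
gripper_width: -0.2
finger_force: 2.3
clock: 7.7
ee_pos: [444.4, -177.3, 150.8]
ee_rot: [2.302, 2.135, 0.001]
ft_force: [-0.3, 0.7, 0.4]
gripper_width: 0.1
finger_force: 0.0
clock: 8.2
ee_pos: [448.5, -75.6, 151.3]
ee_rot: [2.299, 2.137, 0.003]
ft_force: [-0.4, -0.1, 1.4]
gripper_width: -0.1
finger_force: 0.0
```

```bash
python3 -m jog '[[1,[0.004,0,0],[0,0,0]],[1,[0.0014,-0.0001,0],[0,0,0]],[1,[0.0014,-0.0001,0],[0,0,0]],[1,[0.0014,-0.0001,0],[0,0,0]],[1,[0.0014,-0.0001,0],[0,0,0]]]' && python3 -m jog '[[1,[0.0014,-0.0001,0.0009],[0,0,0]],[1,[0.0014,-0.0001,0.0009],[0,0,0]],[1,[0.0014,-0.0001,0.0009],[0,0,0]],[1,[0.0014,-0.0001,0.0009],[0,0,0]],[1,[0.0014,-0.0001,0.0009],[0,0,0]]]' && python3 -m jog '[[1,[0.0014,-0.0001,0.0009],[0,0,0]],[1,[0.0014,-0.0001,0.0009],[0,0,0]],[1,[0.0014,-0.0001,0.0009],[0,0,0]],[1,[0.0014,-0.0001,0.0009],[0,0,0]],[1,[0.0014,-0.0001,0.0009],[0,0,0]]]' && python3 -m jog '[[1,[0.0014,-0.0001,0.0008],[0,0,0]],[1,[0.0014,-0.0001,0.0008],[0,0,0]],[1,[0.0014,-0.0001,0.0008],[0,0,0]],[1,[0.0014,-0.0001,0.0008],[0,0,0]],[1,[0.0014,-0.0001,0.0008],[0,0,0]]]' && python3 -m jog '[[1,[0.0014,-0.0001,0.0006],[0,0,0]],[1,[0.0014,-0.0001,0.0006],[0,0,0]],[1,[0.0014,-0.0001,0.0006],[0,0,0]],[1,[0.0014,-0.0001,0.0006],[0,0,0]],[1,[0.0014,-0.0001,0.0006],[0,0,0]]]'|grep -E 'pos|ft'
```

```text
clock: 8.7
ee_pos: [457.8, -77.7, 150.1]
ee_rot: [-2.304, -2.135, 0.0]
ft_force: [-0.2, 0.3, -0.7]
gripper_width: 0.0
finger_force: 0.0
clock: 9.2
ee_pos: [464.2, -77.8, 154.6]
ee_rot: [-2.303, -2.135, 0.002]
ft_force: [-4.3, -1.2, 1.2]
gripper_width: 0.1
finger_force: 2.0
clock: 9.7
ee_pos: [471.8, -78.3, 159.4]
ee_rot: [2.303, 2.136, -0.0]
ft_force: [-3.5, -0.5, 1.8]
gripper_width: 0.1
finger_force: 2.4
clock: 10.2
ee_pos: [478.8, -78.8, 163.5]
ee_rot: [2.303, 2.136, 0.0]
ft_force: [-5.1, -0.1, 3.2]
gripper_width: 0.0
finger_force: 2.5
ee_pos: [486.0, -79.3, 166.9]
ft_force: [-5.0, 0.3, 4.9]
```

```bash
python3 -m jog '[[1,[0.0014,-0.0001,0.0004],[0,0,0]],[1,[0.0014,-0.0001,0.0004],[0,0,0]],[1,[0.0014,-0.0001,0.0004],[0,0,0]],[1,[0.001,-0.0001,0.0003],[0,0,0]],[1,[0,0,0],[0,0,0]]]' && python3 -m jog '[[1,[0,0,0],[0,0,0]],[1,[0,0,0],[0,0,0]],[1,[0,0,0],[0,0,0]],[1,[0,0,0],[0,0,0]],[1,[0,0,0],[0,0,0]]]' |grep -E 'pos|ft'; python3 -m jog '[[1,[0,0,0],[0,0,0]],[1,[0,0,0],[0,0,0]],[1,[0,0,0],[0,0,0]],[1,[0,0,0],[0,0,0]],[1,[0,0,0],[0,0,0]]]' |grep -E 'pos|ft'
```

```text
clock: 11.2
ee_pos: [491.2, -79.6, 167.6]
ee_rot: [2.303, 2.136, 0.001]
ft_force: [-2.5, 0.9, 2.8]
gripper_width: 0.2
finger_force: 1.3
ee_pos: [490.8, -79.6, 167.4]
ft_force: [-0.8, -0.3, -0.7]
ee_pos: [490.8, -79.7, 167.6]
ft_force: [-0.9, 0.3, -0.7]
```

```bash
python3 -m jog '[[1,[-0.002,0.0001,-0.0007],[0,0,0]],[1,[-0.002,0.0001,-0.0007],[0,0,0]],[1,[-0.002,0.0001,-0.0007],[0,0,0]],[1,[-0.002,0.0001,-0.0007],[0,0,0]],[1,[-0.002,0.0001,-0.0007],[0,0,0]]]' && python3 -m jog '[[1,[-0.0025,0.0001,-0.0013],[0,0,0]],[1,[-0.0025,0.0001,-0.0013],[0,0,0]],[1,[-0.0025,0.0001,-0.0013],[0,0,0]],[1,[-0.0025,0.0001,-0.0013],[0,0,0]],[1,[-0.0025,0.0001,-0.0013],[0,0,0]]]' && python3 -m jog '[[1,[-0.003,0.0001,-0.0017],[0,0,0]],[1,[-0.003,0.0001,-0.0017],[0,0,0]],[1,[-0.003,0.0001,-0.0017],[0,0,0]],[1,[-0.005,0,0],[0,0,0]],[1,[-0.005,0,-0.001],[0,0,0]]]' && python3 -m jog '[[1,[0,0.025,0],[0,0,0]],[1,[0,0.035,0],[0,0,0]],[1,[0,0.025,0],[0,0,0]],[1,[0.004,0.015,0],[0,0,0]],[1,[0.004,0.002,0],[0,0,0]]]'
```

```text
clock: 12.7
ee_pos: [480.7, -79.2, 164.1]
ee_rot: [2.304, 2.136, 0.0]
ft_force: [-1.7, -0.3, -0.9]
gripper_width: 0.1
finger_force: 0.6
clock: 13.2
ee_pos: [468.1, -78.7, 157.5]
ee_rot: [-2.304, -2.136, 0.0]
ft_force: [-0.7, -0.0, -0.7]
gripper_width: 0.1
finger_force: 0.6
clock: 13.7
ee_pos: [449.2, -78.5, 151.9]
ee_rot: [2.303, 2.136, 0.001]
ft_force: [-0.3, 0.3, 0.5]
gripper_width: 0.0
finger_force: 0.0
clock: 14.2
ee_pos: [457.4, 25.0, 151.9]
ee_rot: [2.301, 2.139, 0.001]
ft_force: [0.0, -0.8, 0.3]
gripper_width: 0.4
finger_force: 0.0
```

```bash
python3 -m jog '[[1,[0.002,0,0],[0,0,0]],[1,[0.0014,-0.0001,0],[0,0,0]],[1,[0.0014,-0.0001,0],[0,0,0]],[1,[0.0014,-0.0001,0],[0,0,0]],[1,[0.0014,-0.0001,0],[0,0,0]]]' && python3 -m jog '[[1,[0.0014,-0.0001,0.0009],[0,0,0]],[1,[0.0014,-0.0001,0.0009],[0,0,0]],[1,[0.0014,-0.0001,0.0009],[0,0,0]],[1,[0.0014,-0.0001,0.0009],[0,0,0]],[1,[0.0014,-0.0001,0.0009],[0,0,0]]]' && python3 -m jog '[[1,[0.0014,-0.0001,0.0009],[0,0,0]],[1,[0.0014,-0.0001,0.0009],[0,0,0]],[1,[0.0014,-0.0001,0.0009],[0,0,0]],[1,[0.0014,-0.0001,0.0009],[0,0,0]],[1,[0.0014,-0.0001,0.0009],[0,0,0]]]' && python3 -m jog '[[1,[0.0014,-0.0001,0.0008],[0,0,0]],[1,[0.0014,-0.0001,0.0008],[0,0,0]],[1,[0.0014,-0.0001,0.0008],[0,0,0]],[1,[0.0014,-0.0001,0.0008],[0,0,0]],[1,[0.0014,-0.0001,0.0008],[0,0,0]]]' && python3 -m jog '[[1,[0.0014,-0.0001,0.0006],[0,0,0]],[1,[0.0014,-0.0001,0.0006],[0,0,0]],[1,[0.0014,-0.0001,0.0006],[0,0,0]],[1,[0.0014,-0.0001,0.0006],[0,0,0]],[1,[0.0014,-0.0001,0.0006],[0,0,0]]]'|grep -E 'pos|ft'
```

```text
clock: 14.7
ee_pos: [465.1, 22.7, 151.6]
ee_rot: [2.304, 2.135, -0.0]
ft_force: [-0.1, 0.7, 0.8]
gripper_width: -0.1
finger_force: 0.0
clock: 15.2
ee_pos: [471.5, 22.7, 155.9]
ee_rot: [-2.303, -2.136, 0.002]
ft_force: [-4.3, -0.8, 0.6]
gripper_width: -0.1
finger_force: 2.1
clock: 15.7
ee_pos: [479.1, 22.2, 160.8]
ee_rot: [2.303, 2.136, 0.0]
ft_force: [-5.9, -1.1, 2.2]
gripper_width: 0.1
finger_force: 2.4
clock: 16.2
ee_pos: [486.1, 21.7, 164.9]
ee_rot: [2.303, 2.136, 0.0]
ft_force: [-5.0, 0.1, 2.9]
gripper_width: -0.5
finger_force: 2.4
ee_pos: [493.2, 21.2, 168.3]
ft_force: [-4.8, -1.2, 3.9]
```

Same signature as the middle tin. I'll finish the tilt and hold to confirm.

```bash
python3 -m jog '[[1,[0.0014,-0.0001,0.0004],[0,0,0]],[1,[0.0014,-0.0001,0.0004],[0,0,0]],[1,[0.0014,-0.0001,0.0004],[0,0,0]],[1,[0.001,-0.0001,0.0003],[0,0,0]],[1,[0,0,0],[0,0,0]]]' && python3 -m jog '[[1,[0,0,0],[0,0,0]],[1,[0,0,0],[0,0,0]],[1,[0,0,0],[0,0,0]],[1,[0,0,0],[0,0,0]],[1,[0,0,0],[0,0,0]]]' |grep -E 'pos|ft'; python3 -m jog '[[1,[0,0,0],[0,0,0]],[1,[0,0,0],[0,0,0]],[1,[0,0,0],[0,0,0]],[1,[0,0,0],[0,0,0]],[1,[0,0,0],[0,0,0]]]' |grep -E 'pos|ft'
```

```text
clock: 17.2
ee_pos: [498.5, 20.9, 169.0]
ee_rot: [2.303, 2.136, 0.001]
ft_force: [-2.0, -0.3, 2.5]
gripper_width: -0.3
finger_force: 0.8
ee_pos: [498.1, 20.9, 168.8]
ft_force: [-1.3, 1.2, 0.3]
ee_pos: [498.2, 20.7, 169.0]
ft_force: [-1.0, 0.2, -0.9]
```

Left and mid both hold at about 1 N and right at about 6 N, so the right tin is the full one. I'll let the left tin down and go back to the right.

```bash
python3 -m jog '[[1,[-0.002,0.0001,-0.0007],[0,0,0]],[1,[-0.002,0.0001,-0.0007],[0,0,0]],[1,[-0.002,0.0001,-0.0007],[0,0,0]],[1,[-0.002,0.0001,-0.0007],[0,0,0]],[1,[-0.002,0.0001,-0.0007],[0,0,0]]]' && python3 -m jog '[[1,[-0.0025,0.0001,-0.0013],[0,0,0]],[1,[-0.0025,0.0001,-0.0013],[0,0,0]],[1,[-0.0025,0.0001,-0.0013],[0,0,0]],[1,[-0.0025,0.0001,-0.0013],[0,0,0]],[1,[-0.0025,0.0001,-0.0013],[0,0,0]]]' && python3 -m jog '[[1,[-0.003,0.0001,-0.0017],[0,0,0]],[1,[-0.003,0.0001,-0.0017],[0,0,0]],[1,[-0.003,0.0001,-0.0017],[0,0,0]],[1,[-0.006,0,0],[0,0,0]],[1,[-0.012,0,-0.001],[0,0,0]]]' && python3 -m jog '[[1,[-0.004,-0.03,0],[0,0,0]],[1,[0,-0.045,0],[0,0,0]],[1,[0,-0.045,0],[0,0,0]],[1,[0,-0.045,0],[0,0,0]],[1,[0,-0.033,0],[0,0,0]]]' && python3 -m jog '[[1,[0.003,0,0],[0,0,0]],[1,[0.002,0,0],[0,0,0]],[1,[0.0014,0,0],[0,0,0]],[1,[0.0014,0,0],[0,0,0]],[1,[0.0014,0,0],[0,0,0]]]'
```

```text
clock: 18.7
ee_pos: [487.9, 21.3, 165.5]
ee_rot: [2.304, 2.136, -0.0]
ft_force: [-1.0, 0.8, -1.7]
gripper_width: -0.5
finger_force: 0.6
clock: 19.2
ee_pos: [475.4, 21.8, 158.9]
ee_rot: [2.304, 2.136, -0.0]
ft_force: [-1.1, 0.1, -0.3]
gripper_width: -0.1
finger_force: 0.6
clock: 19.7
ee_pos: [448.7, 22.0, 153.2]
ee_rot: [2.303, 2.136, 0.001]
ft_force: [-0.5, 0.3, 0.3]
gripper_width: -0.3
finger_force: 0.0
clock: 20.2
ee_pos: [444.2, -178.4, 153.5]
ee_rot: [2.304, 2.134, 0.0]
ft_force: [0.3, 0.5, 0.4]
gripper_width: 0.0
finger_force: 0.0
clock: 20.7
ee_pos: [454.2, -174.9, 153.1]
ee_rot: [2.301, 2.138, 0.0]
ft_force: [0.0, 0.0, 0.2]
gripper_width: -0.3
finger_force: 0.0
```

```bash
python3 -m jog '[[1,[0.0015,-0.0001,0.0009],[0,0,0]],[1,[0.0015,-0.0001,0.0009],[0,0,0]],[1,[0.0015,-0.0001,0.001],[0,0,0]],[1,[0.0015,-0.0001,0.001],[0,0,0]],[1,[0.0015,-0.0001,0.001],[0,0,0]]]' && python3 -m jog '[[1,[0.0015,-0.0001,0.001],[0,0,0]],[1,[0.0015,-0.0001,0.001],[0,0,0]],[1,[0.0015,-0.0001,0.0009],[0,0,0]],[1,[0.0015,-0.0001,0.0009],[0,0,0]],[1,[0.0015,-0.0001,0.0009],[0,0,0]]]' && python3 -m jog '[[1,[0.0015,-0.0001,0.0008],[0,0,0]],[1,[0.0015,-0.0001,0.0008],[0,0,0]],[1,[0.0015,-0.0001,0.0007],[0,0,0]],[1,[0.0015,-0.0001,0.0007],[0,0,0]],[1,[0.0015,-0.0001,0.0007],[0,0,0]]]' && python3 -m jog '[[1,[0.0015,-0.0001,0.0006],[0,0,0]],[1,[0.0015,-0.0001,0.0006],[0,0,0]],[1,[0.0015,-0.0001,0.0006],[0,0,0]],[1,[0.0015,-0.0001,0.0005],[0,0,0]],[1,[0.0015,-0.0001,0.0005],[0,0,0]]]' && python3 -m jog '[[1,[0.0015,-0.0001,0.0005],[0,0,0]],[1,[0.0015,-0.0001,0.0005],[0,0,0]],[1,[0.0015,-0.0001,0.0005],[0,0,0]],[1,[0,0,0],[0,0,0]],[1,[0,0,0],[0,0,0]]]' && python3 -m jog '[[1,[0,0,0],[0,0,0]],[1,[0,0,0],[0,0,0]],[1,[0,0,0],[0,0,0]],[1,[0,0,0],[0,0,0]],[1,[0,0,0],[0,0,0]]]'|grep -E 'pos|ft'
```

```text
clock: 21.2
ee_pos: [460.3, -175.4, 157.3]
ee_rot: [-2.3, -2.134, 0.002]
ft_force: [-5.4, 2.3, -0.2]
gripper_width: 0.1
finger_force: 3.0
clock: 21.7
ee_pos: [467.9, -176.0, 162.1]
ee_rot: [-2.3, -2.135, 0.002]
ft_force: [-6.2, 2.2, 0.7]
gripper_width: -0.2
finger_force: 2.8
clock: 22.2
ee_pos: [475.5, -176.5, 166.1]
ee_rot: [-2.301, -2.135, 0.002]
ft_force: [-6.1, 2.7, 1.4]
gripper_width: -0.2
finger_force: 3.0
clock: 22.7
ee_pos: [483.3, -177.1, 169.6]
ee_rot: [-2.302, -2.136, 0.001]
ft_force: [-7.0, 2.9, 3.3]
gripper_width: 0.1
finger_force: 3.0
clock: 23.2
ee_pos: [487.9, -177.5, 171.3]
ee_rot: [-2.302, -2.136, 0.0]
ft_force: [-5.4, 2.5, 4.5]
gripper_width: -0.1
finger_force: 2.9
ee_pos: [487.9, -177.5, 171.3]
ft_force: [-5.7, 2.4, 4.2]
```

```bash
python3 -m jog '[[1,[0.002,-0.0001,0.0006],[0,0,0]],[1,[0.0025,-0.0002,0.0006],[0,0,0]],[1,[0.0025,-0.0002,0.0006],[0,0,0]],[1,[0.0025,-0.0002,0.0006],[0,0,0]],[1,[0.0025,-0.0002,0.0005],[0,0,0]]]' && python3 -m jog '[[1,[0.0025,-0.0002,0.0005],[0,0,0]],[1,[0.0025,-0.0002,0.0004],[0,0,0]],[1,[0.0025,-0.0002,0.0004],[0,0,0]],[1,[0.0025,-0.0002,0.0003],[0,0,0]],[1,[0.0025,-0.0002,0.0003],[0,0,0]]]' && python3 -m jog '[[1,[0.0025,-0.0002,0.0002],[0,0,0]],[1,[0.0025,-0.0002,0.0002],[0,0,0]],[1,[0.0025,-0.0002,0.0001],[0,0,0]],[1,[0.0025,-0.0002,0.0001],[0,0,0]],[1,[0.0025,-0.0002,0],[0,0,0]]]' && python3 -m jog '[[1,[0.0025,-0.0002,0],[0,0,0]],[1,[0.0025,-0.0002,0],[0,0,0]],[1,[0.0025,-0.0002,-0.0001],[0,0,0]],[1,[0.0025,-0.0002,-0.0002],[0,0,0]],[1,[0.0025,-0.0002,-0.0002],[0,0,0]]]' && python3 -m jog '[[1,[0.0025,-0.0002,-0.0003],[0,0,0]],[1,[0.0025,-0.0002,-0.0004],[0,0,0]],[1,[0.0025,-0.0002,-0.0004],[0,0,0]],[1,[0.0025,-0.0002,-0.0005],[0,0,0]],[1,[0.0025,-0.0002,-0.0005],[0,0,0]]]' && python3 -m jog '[[1,[0.0025,-0.0002,-0.0006],[0,0,0]],[1,[0.0025,-0.0002,-0.0006],[0,0,0]],[1,[0.0025,-0.0002,-0.0007],[0,0,0]],[1,[0.0025,-0.0002,-0.0007],[0,0,0]],[1,[0.0025,-0.0002,-0.0008],[0,0,0]]]'|grep -E 'pos|ft'
```

```text
clock: 24.2
ee_pos: [500.1, -178.8, 174.5]
ee_rot: [-2.303, -2.136, 0.001]
ft_force: [-5.2, 0.7, 4.2]
gripper_width: 0.3
finger_force: 2.6
clock: 24.7
ee_pos: [513.0, -180.1, 175.4]
ee_rot: [2.304, 2.136, -0.0]
ft_force: [-3.9, 0.9, 3.4]
gripper_width: -0.6
finger_force: 2.1
clock: 25.2
ee_pos: [525.6, -181.1, 175.8]
ee_rot: [-2.304, -2.136, -0.0]
ft_force: [-3.6, 0.3, 2.9]
gripper_width: 0.3
finger_force: 1.8
clock: 25.7
ee_pos: [538.1, -182.1, 175.3]
ee_rot: [-2.303, -2.136, -0.0]
ft_force: [-3.2, -0.1, 2.7]
gripper_width: 0.3
finger_force: 1.5
clock: 26.2
ee_pos: [550.6, -183.1, 173.2]
ee_rot: [-2.303, -2.136, -0.0]
ft_force: [-2.7, -0.1, 2.3]
gripper_width: -0.4
finger_force: 1.3
ee_pos: [563.1, -184.1, 169.8]
ft_force: [-3.0, 1.2, 1.4]
```

```bash
python3 -m jog '[[1,[0.0025,-0.0002,-0.0007],[0,0,0]],[1,[0.0025,-0.0002,-0.0008],[0,0,0]],[1,[0.0025,-0.0002,-0.0008],[0,0,0]],[1,[0.0025,-0.0002,-0.0009],[0,0,0]],[1,[0.0025,-0.0002,-0.001],[0,0,0]]]' && python3 -m jog '[[1,[0.0025,-0.0002,-0.001],[0,0,0]],[1,[0.0025,-0.0002,-0.0011],[0,0,0]],[1,[0.0025,-0.0002,-0.0011],[0,0,0]],[1,[0.0025,-0.0002,-0.0012],[0,0,0]],[1,[0.0025,-0.0002,-0.0012],[0,0,0]]]' && python3 -m jog '[[1,[0.002,-0.0001,-0.0012],[0,0,0]],[1,[0.002,-0.0001,-0.0012],[0,0,0]],[1,[0.002,-0.0001,-0.0012],[0,0,0]],[1,[0.002,-0.0001,-0.0013],[0,0,0]],[1,[0.002,-0.0001,-0.0013],[0,0,0]]]' && python3 -m jog '[[1,[0.002,-0.0001,-0.0013],[0,0,0]],[1,[0.002,-0.0001,-0.0013],[0,0,0]],[1,[0.002,-0.0001,-0.0014],[0,0,0]],[1,[0.002,-0.0001,-0.0014],[0,0,0]],[1,[0.002,-0.0001,-0.0014],[0,0,0]]]' && python3 -m jog '[[1,[0.002,-0.0001,-0.0014],[0,0,0]],[1,[0.002,-0.0001,-0.0015],[0,0,0]],[1,[0.001,-0.0001,-0.0008],[0,0,0]],[1,[0,0,0],[0,0,0]],[1,[0,0,0],[0,0,0]]]'
python3 - <<'E'
from h import *
d=snap('top','top2');s=snap('scene','scene2')
cv2.imwrite('pics/both2.png',np.hstack([cv2.resize(d['pixels'][110:340,200:410],(380,416)),cv2.resize(s['pixels'][110:330,140:340],(380,416))]))
E
```

```text
clock: 27.2
ee_pos: [575.6, -185.1, 165.6]
ee_rot: [2.304, 2.136, 0.0]
ft_force: [-1.1, 0.2, 1.6]
gripper_width: 0.0
finger_force: 0.9
clock: 27.7
ee_pos: [588.1, -186.1, 159.9]
ee_rot: [-2.303, -2.136, -0.0]
ft_force: [-1.3, 0.1, 1.9]
gripper_width: 0.1
finger_force: 0.7
clock: 28.2
ee_pos: [598.1, -186.6, 153.7]
ee_rot: [2.303, 2.136, 0.0]
ft_force: [-0.1, -0.5, 0.2]
gripper_width: 0.4
finger_force: 0.3
clock: 28.7
ee_pos: [608.0, -187.1, 147.0]
ee_rot: [-2.304, -2.136, 0.0]
ft_force: [-1.7, 0.3, 0.7]
gripper_width: 0.4
finger_force: 0.6
clock: 29.2
ee_pos: [612.7, -187.4, 143.3]
ee_rot: [-2.303, -2.136, 0.0]
ft_force: [-2.5, 0.3, 0.3]
gripper_width: 0.2
finger_force: 1.1
```

View pics/both2.png

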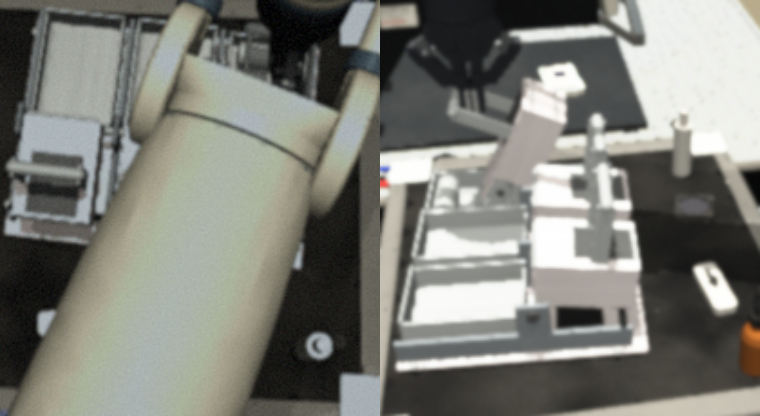

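The scene half shows the right tin tipped about 70° and at least one post in its pan, near (447,190). I'll tip a little further, wait, and count.

```bash
python3 -m jog '[[1,[0.002,-0.0001,-0.0015],[0,0,0]],[1,[0.002,-0.0001,-0.0016],[0,0,0]],[1,[0.002,-0.0001,-0.0016],[0,0,0]],[1,[0.002,-0.0001,-0.0017],[0,0,0]],[1,[0,0,0],[0,0,0]]]' && python3 -m jog '[[1,[0,0,0],[0,0,0]],[1,[0,0,0],[0,0,0]],[1,[0,0,0],[0,0,0]],[1,[0,0,0],[0,0,0]],[1,[0,0,0],[0,0,0]]]'
python3 - <<'E'
from h import *
s=snap('scene','scene3')
cv2.imwrite('pics/s3.png',cv2.resize(s['pixels'][140:240,150:280],None,fx=6,fy=6,interpolation=2))
E
```

```text
clock: 29.8
ee_pos: [619.9, -187.9, 137.7]
ee_rot: [-2.303, -2.135, 0.003]
ft_force: [-10.9, 1.5, 6.4]
gripper_width: -0.2
finger_force: 5.5
clock: 30.3
ee_pos: [619.8, -187.9, 137.8]
ee_rot: [-2.303, -2.135, 0.003]
ft_force: [-10.3, 0.6, 6.3]
gripper_width: -0.0
finger_force: 5.2
```

View pics/s3.png

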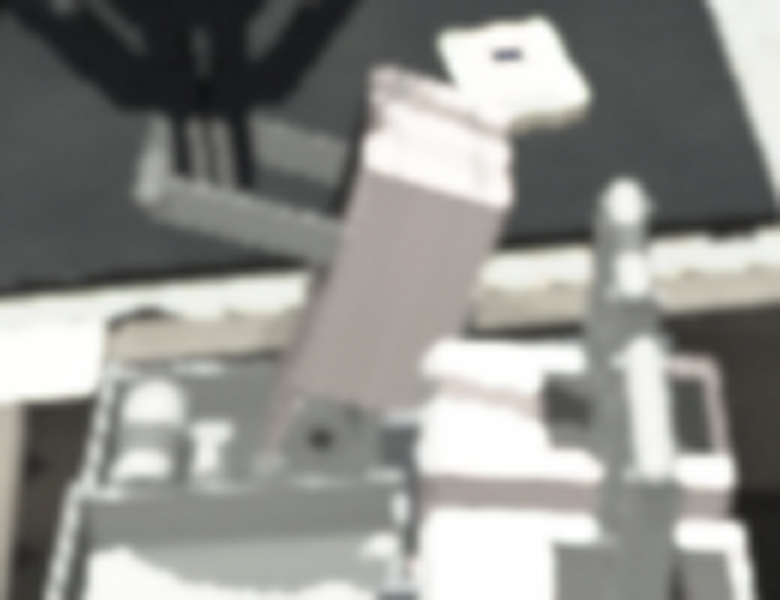

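Run:
```python
from h import *
s=eyes.read_camera('scene');snap('wrist','w1')
a=np.radians(-3.9);ux=np.array([np.cos(a),np.sin(a),0]);uy=np.array([-ux[1],ux[0],0]);H=np.array([556.7,-81.5,60])
for th in (1.2,1.3,1.4,1.5):
    r=[]
    for y in (-70,-130):
        X=H+uy*y+ux*(-134*np.sin(.604-th))+np.array([0,0,134*np.cos(.604-th)]);r.append((proj(s,X)-[150,140])*6)
    print(th,X.round(),np.round(r))
print(env.observe()['joint_pos'].round(2))
```

```text
1.2 [ 623. -216.  171.] [[188. 159.]
 [202.  81.]]
1.3 [ 634. -217.  163.] [[160. 180.]
 [175. 101.]]
1.4 [ 643. -218.  154.] [[136. 204.]
 [152. 125.]]
1.5 [ 652. -218.  144.] [[115. 230.]
 [132. 149.]]
[-0.35  0.22  1.25 -0.    1.67 -0.27]
```

View pics/w1.png

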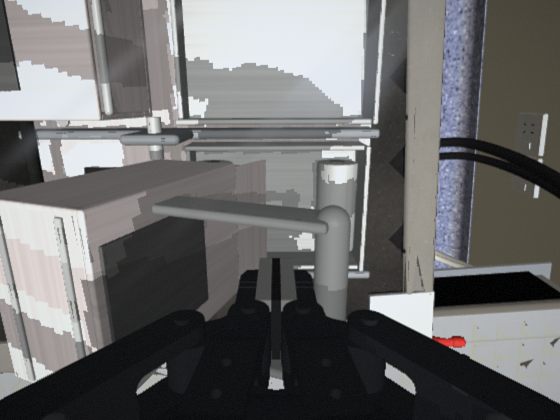

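The wrist view shows one post at the far end of the right pan, with clear pan floor between it and the mouth. The other two are hidden under or in the mouth. The push has risen to 10 N at a tilt of about 1.33, so something is jammed. I'll ease back to about 1.1 to free it.

```bash
python3 -m jog '[[1,[-0.004,0.0002,0.0033],[0,0,0]],[1,[-0.004,0.0002,0.0031],[0,0,0]],[1,[-0.004,0.0002,0.0029],[0,0,0]],[1,[-0.004,0.0002,0.0027],[0,0,0]],[1,[-0.004,0.0002,0.0025],[0,0,0]]]' && python3 -m jog '[[1,[-0.004,0.0002,0.0022],[0,0,0]],[1,[-0.004,0.0002,0.002],[0,0,0]],[1,[0,0,0],[0,0,0]],[1,[0,0,0],[0,0,0]],[1,[0,0,0],[0,0,0]]]'
python3 - <<'E'
from h import *
w=snap('wrist','w2');s=snap('scene','scene4')
cv2.imwrite('pics/b4.png',np.hstack([cv2.resize(w['pixels'][100:330,100:420],(440,316)),cv2.resize(s['pixels'][150:240,160:262],(358,316))]))
E
```

```text
clock: 30.95
ee_pos: [600.8, -186.6, 151.4]
ee_rot: [2.303, 2.136, 0.001]
ft_force: [-1.1, -0.4, -1.5]
gripper_width: -0.5
finger_force: 0.6
clock: 31.45
ee_pos: [593.1, -186.5, 156.0]
ee_rot: [2.303, 2.136, 0.001]
ft_force: [-0.4, 0.2, 0.4]
gripper_width: -0.0
finger_force: 0.4
```

View pics/b4.png

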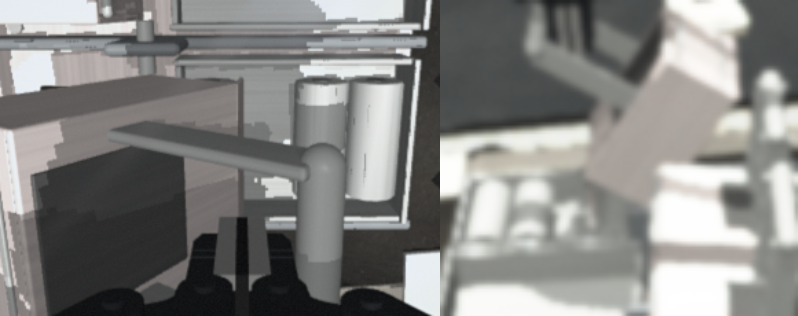

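Backing off freed a second post, so two now lie at the far end of the pan. I'll tip again for the third.

```bash
python3 -m jog '[[1,[0.003,-0.0002,-0.0017],[0,0,0]],[1,[0.003,-0.0002,-0.0018],[0,0,0]],[1,[0.003,-0.0002,-0.0019],[0,0,0]],[1,[0.003,-0.0002,-0.002],[0,0,0]],[1,[0.003,-0.0002,-0.0021],[0,0,0]]]' && python3 -m jog '[[1,[0.003,-0.0001,-0.0022],[0,0,0]],[1,[0.003,-0.0001,-0.0023],[0,0,0]],[1,[0.002,-0.0001,-0.0016],[0,0,0]],[1,[0,0,0],[0,0,0]],[1,[0,0,0],[0,0,0]]]' && python3 -m jog '[[1,[0,0,0],[0,0,0]],[1,[0,0,0],[0,0,0]],[1,[0,0,0],[0,0,0]],[1,[0,0,0],[0,0,0]],[1,[0,0,0],[0,0,0]]]' && python3 -m jog '[[1,[-0.004,0.0002,0.003],[0,0,0]],[1,[-0.004,0.0002,0.0028],[0,0,0]],[1,[-0.004,0.0002,0.0026],[0,0,0]],[1,[-0.004,0.0002,0.0024],[0,0,0]],[1,[-0.004,0.0002,0.0022],[0,0,0]]]' && python3 -m jog '[[1,[-0.004,0.0002,0.002],[0,0,0]],[1,[-0.004,0.0002,0.0018],[0,0,0]],[1,[-0.004,0.0002,0.0016],[0,0,0]],[1,[0,0,0],[0,0,0]],[1,[0,0,0],[0,0,0]]]'
python3 - <<'E'
from h import *
w=snap('wrist','w3');s=snap('scene','scene5')
cv2.imwrite('pics/b5.png',np.hstack([cv2.resize(w['pixels'][100:330,100:420],(440,316)),cv2.resize(s['pixels'][150:240,160:262],(358,316))]))
E
```

```text
clock: 32.05
ee_pos: [608.2, -187.4, 145.8]
ee_rot: [-2.303, -2.136, 0.0]
ft_force: [-1.0, 0.3, 0.8]
gripper_width: -0.2
finger_force: 0.4
clock: 32.55
ee_pos: [615.6, -187.6, 139.8]
ee_rot: [-2.303, -2.136, 0.001]
ft_force: [-1.0, 0.1, -1.3]
gripper_width: -0.3
finger_force: 0.7
clock: 33.05
ee_pos: [615.6, -187.6, 139.9]
ee_rot: [-2.303, -2.136, 0.0]
ft_force: [-2.7, 0.4, -1.8]
gripper_width: -0.3
finger_force: 1.1
clock: 33.55
ee_pos: [595.6, -186.6, 153.7]
ee_rot: [2.303, 2.136, 0.001]
ft_force: [-1.2, 1.1, -0.9]
gripper_width: -0.2
finger_force: 0.6
clock: 34.05
ee_pos: [583.9, -186.3, 158.7]
ee_rot: [2.303, 2.135, 0.0]
ft_force: [-0.2, 1.1, 0.7]
gripper_width: -0.2
finger_force: 0.4
```

View pics/b5.png

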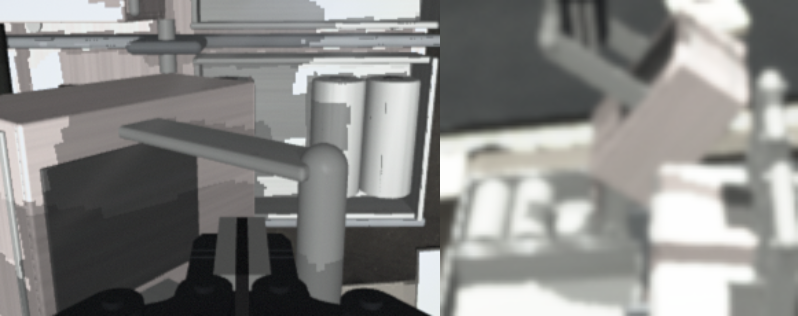

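Still two visible, and the third may be hidden behind the tipped tin's flap. I'll lower the tin halfway and look.

```bash
python3 -m jog '[[1,[-0.005,0.0003,0.0022],[0,0,0]],[1,[-0.005,0.0003,0.002],[0,0,0]],[1,[-0.005,0.0003,0.0018],[0,0,0]],[1,[-0.005,0.0003,0.0016],[0,0,0]],[1,[-0.005,0.0003,0.0014],[0,0,0]]]' && python3 -m jog '[[1,[-0.005,0.0003,0.0012],[0,0,0]],[1,[-0.005,0.0003,0.001],[0,0,0]],[1,[-0.005,0.0003,0.0008],[0,0,0]],[1,[-0.005,0.0003,0.0006],[0,0,0]],[1,[-0.005,0.0003,0.0004],[0,0,0]]]' && python3 -m jog '[[1,[-0.005,0.0003,0.0002],[0,0,0]],[1,[-0.005,0.0003,0],[0,0,0]],[1,[-0.005,0.0003,0],[0,0,0]],[1,[-0.005,0.0003,-0.0005],[0,0,0]],[1,[0,0,0],[0,0,0]]]'
python3 - <<'E'
from h import *
w=snap('wrist','w4');s=snap('scene','scene6')
cv2.imwrite('pics/b6.png',np.hstack([cv2.resize(w['pixels'][60:330,100:480],(440,316)),cv2.resize(s['pixels'][150:240,160:262],(358,316))]))
E
```

```text
clock: 34.65
ee_pos: [558.3, -184.6, 167.7]
ee_rot: [2.304, 2.136, -0.0]
ft_force: [-1.7, 0.3, -0.3]
gripper_width: 0.1
finger_force: 0.5
clock: 35.15
ee_pos: [533.4, -183.1, 171.5]
ee_rot: [2.304, 2.136, 0.0]
ft_force: [-1.1, -0.9, -0.7]
gripper_width: 0.1
finger_force: 0.5
clock: 35.65
ee_pos: [513.3, -181.9, 171.2]
ee_rot: [-2.304, -2.136, 0.0]
ft_force: [-1.7, -0.1, -0.1]
gripper_width: 0.1
finger_force: 0.6
```

View pics/b6.png

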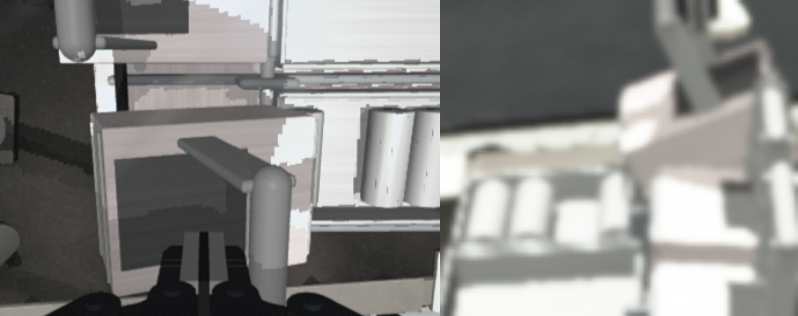

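The scene half now shows three posts in the right pan at crop columns 490, 535 and 612. I'll lower the tin to rest and back away.

```bash
python3 -m jog '[[1,[-0.004,0.0003,-0.0005],[0,0,0]],[1,[-0.004,0.0003,-0.0007],[0,0,0]],[1,[-0.004,0.0003,-0.0009],[0,0,0]],[1,[-0.004,0.0003,-0.0011],[0,0,0]],[1,[-0.004,0.0003,-0.0013],[0,0,0]]]' && python3 -m jog '[[1,[-0.004,0.0003,-0.0015],[0,0,0]],[1,[-0.004,0.0003,-0.0017],[0,0,0]],[1,[-0.004,0.0003,-0.0019],[0,0,0]],[1,[-0.004,0.0003,-0.0021],[0,0,0]],[1,[-0.003,0.0002,-0.0018],[0,0,0]]]' && python3 -m jog '[[1,[-0.003,0.0002,-0.0018],[0,0,0]],[1,[-0.003,0.0002,-0.0019],[0,0,0]],[1,[-0.003,0.0002,-0.002],[0,0,0]],[1,[-0.003,0.0002,-0.002],[0,0,0]],[1,[-0.003,0.0002,-0.002],[0,0,0]]]' && python3 -m jog '[[1,[-0.003,0.0002,0],[0,0,0]],[1,[-0.003,0.0002,0],[0,0,0]],[1,[-0.005,0,0],[0,0,0]],[1,[-0.008,0,0],[0,0,0]],[1,[0,0,0],[0,0,0]]]' && python3 -m jog '[[1,[0,0,0.03],[0,0,0]],[1,[0,0,0.04],[0,0,0]],[1,[-0.02,-0.04,0.03],[0,0,-5]],[1,[-0.02,-0.04,0],[0,0,-6]],[1,[-0.02,-0.04,0],[0,0,-6]]]' && python3 -m jog '[[1,[-0.018,-0.04,0],[0,0,-6]],[1,[-0.018,-0.04,0],[0,0,-6]],[1,[-0.018,-0.04,0],[0,0,-6]],[1,[-0.018,-0.04,0],[0,0,-6]],[1,[-0.018,-0.04,0],[0,0,-6]]]'
python3 - <<'E'
from h import *
w=snap('top','top7');s=snap('scene','scene7')
cv2.imwrite('pics/b7.png',np.hstack([cv2.resize(w['pixels'][110:320,160:400],(450,394)),cv2.resize(s['pixels'][130:330,110:290],(350,389))[:,:].repeat(1,0) if 0 else cv2.resize(s['pixels'][130:330,110:290],(350,394))]))
E
```

```text
clock: 36.25
ee_pos: [493.5, -180.4, 166.6]
ee_rot: [2.304, 2.136, -0.0]
ft_force: [-0.6, 0.1, 0.0]
gripper_width: -0.1
finger_force: 0.5
clock: 36.75
ee_pos: [474.5, -179.0, 157.8]
ee_rot: [2.303, 2.136, 0.0]
ft_force: [-2.0, 0.5, 1.3]
gripper_width: -0.1
finger_force: 1.1
clock: 37.25
ee_pos: [459.5, -177.9, 147.8]
ee_rot: [-2.303, -2.136, 0.0]
ft_force: [-3.2, 0.7, 3.2]
gripper_width: 0.1
finger_force: 1.6
clock: 37.75
ee_pos: [440.3, -177.7, 148.2]
ee_rot: [2.303, 2.136, 0.0]
ft_force: [0.7, -0.1, -0.0]
gripper_width: -0.0
finger_force: 0.0
clock: 38.25
ee_pos: [382.2, -296.1, 247.7]
ee_rot: [2.593, 1.766, 0.002]
ft_force: [0.9, -0.7, -0.7]
gripper_width: 0.2
finger_force: 0.0
clock: 38.75
ee_pos: [291.3, -496.4, 246.0]
ee_rot: [2.966, 1.034, 0.001]
ft_force: [1.6, -0.1, -0.1]
gripper_width: -0.2
finger_force: 0.0
```

View pics/b7.png

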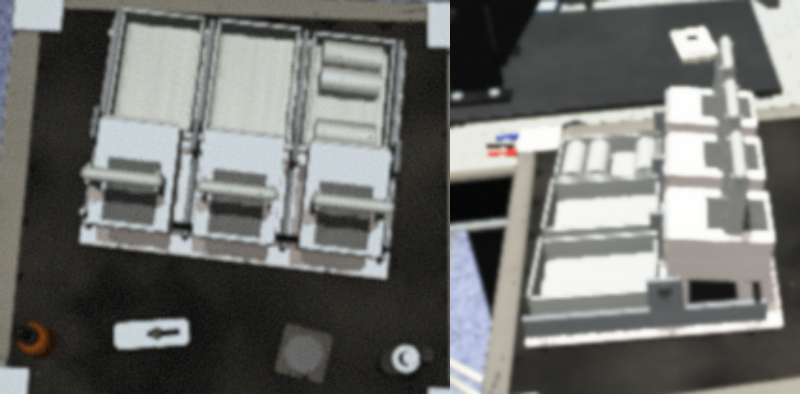

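The top half shows three posts in the right pan, the other pans empty, all bars back in line and the bystanders where they were. Handing in.

```bash
python3 -m jog '[[1,[0,0,0],[0,0,0]],[1,[0,0,0],[0,0,0]],[1,[0,0,0],[0,0,0]],[1,[0,0,0],[0,0,0]],[1,[0,0,0],[0,0,0]]]' >/dev/null && python3 -c "
from rig import env
print(env.sign_off())"
```

```text
the job is handed in; nothing more can be done
None
```

The right tin was the full one: its three posts are in its pan and it is back at rest, the other tins' pans stayed empty, the bystanders look unmoved in the last picture, and the job is handed in at about 39 s.

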